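# Re-align a gypsum test prism in a left-hand screw clamp

## Task

The gypsum test prism is clamped askew in the jig. Slacken the clamp screw by about half a turn or more (it has a left-hand thread: clockwise from above loosens it), push the prism's long free end sideways so that it pivots on the post by its short end and swings into line, resting against both posts, and then tighten the clamp screw firmly again. Leave the other things on the bench where they are.

Things in the scene. Friction and masses are not known exactly. Their poses are not given: they have to be found in the camera images.
- jig: Steel clamping jig fixed to the bench. Origin on the bench (z = 0) straight under the screw's axis; z up; x runs along the posts' line towards the prism's long free end. Bed plate: x -95 to 175, y -95 to 95 mm, top at z = 12. A prism resting against both posts has its long axis on the jig's x axis (y = 0).
- bridge_top (a point): Centre of the top of the aluminium bridge that crosses over the prism and carries the screw. Crossbeam 36 (jig x) by 164 (jig y) mm, from z = 85 to 105; its two columns, 32 by 22 mm, stand at jig x = 0, y = -70 and +70.
- pivot_post (a point): Top centre of the fixed steel pivot post on the bed, 16 mm in diameter, top at z = 54, at jig (x, y) = (-45, -28) mm, by the prism's short end.
- stop_post (a point): Top centre of the fixed steel stop post, 16 mm in diameter, top at z = 54, at jig (x, y) = (95, 28) mm, which stops the prism when it is in line. A push farther out along the prism than this post (jig x of 120 to 135 mm) also presses the short end home on the pivot post.
- tbar (a joint): Screw angle, rad: 0 = fully tight, a hard stop (starts at 0 to 0.1); grows clockwise seen from above, which loosens (left-hand thread), up to 6.4. Screw and T-bar rise 16 mm per turn. Thread friction 0.15 N m (about 3 N at 50 mm from the axis); it stays where left. The foot presses the prism only below about 0.15 rad, hardest at the stop.
- bar_hub (a point): Middle of the T-bar on the screw's axis, at the bar's centre height (150 mm above the bench when tight). The hub is 26 mm in diameter and reaches 15 mm above and below. The bar is level, 12 mm thick, and reaches 68 mm to each side over its 18 mm end balls. At joint 0 it lies along the jig's y axis.
- bar_end_a (a point): Centre of the ball at one end of the T-bar, 59 mm from the axis (on the jig's +y side when the joint is 0).
- bar_end_b (a point): Centre of the ball at the T-bar's other end, 59 mm from the axis.
- foot: Round pressure foot of the screw, 26 mm in diameter, which presses on the top of the prism under the bridge; it rises and falls with the screw but does not turn. Its frame coincides with the jig's at joint 0 (origin at the level of the bench).
- prism: Off-white gypsum prism, 200 (its x) by 40 by 40 mm, about 0.36 kg, flat on the bed. Origin on the mid-line of its underside, 15 mm from the short end by the pivot post and 185 mm from the free end; x towards the free end; z up. It starts turned 0.22 to 0.38 rad clockwise from the jig's x axis, free end on the jig's -y side; swing that end towards +y.
- mug: Steel mug with a handle, 84 mm across, 100 high, beside the jig; leave alone.
- brush: Brush, 180 mm long, lying beside the jig; leave alone.
- weight: Brass calibration weight, 48 mm across, 80 high, beside the jig; leave alone.
- jar: Amber jar, 64 mm across, 110 high; leave alone.
- wash: White plastic bottle, 66 mm across, 170 high; leave alone.
- bowl: Black rubber mixing bowl, 120 mm across, 50 high; leave alone.
- spatula: Spatula, 200 mm long; leave alone.
Mind the look-alikes: they are no part of the job. What is meant by the prism is not black or green, and is the larger of those in its own colour.

How it is judged:
By the outcome, as a careful person would: the job done as asked, in the order asked, and still so for the second after the job is handed in, with the robot touching nothing.
It also fails if it takes over 61 s, if anything falls off the work surface, if the arm or the gripper's body presses on something with over 40 N, if the wrist force passes 120 N, or if a joint passes its speed limit or range.

## Robot

A 6-joint arm with a two-finger parallel gripper is mounted at the origin on the work surface. World frame = base frame: x ahead of the robot, y to its left, z up, the work surface at z = 0. Lengths are in m, angles in rad, forces in N, time in s.
With the tool pointing down it reaches from about 0.375 to 0.9 m from the base axis. Payload 3.1 kg.
Tool frame: the origin (TCP) lies midway between the tips of the shut fingers; the grasp point (between the pads) lies 19 mm behind it (manip.grasp_offset is the distance from the TCP to the grasp point, in m); z points along the fingers, y is the line along which they close (so a half turn about z gives the same grasp; the last joint's range is limited). The gripper opens to 85 mm and grips with 20 to 120 N. Pads are 22 mm wide; open, the fingers measure 114 mm over their backs; the gripper's body (76 mm by 85 mm) begins 54 mm behind the grasp point. The pads swing forward as they close: fully open they stand 13 mm farther back than shut.
Start: joints at [-1.444, 0.527, 1.433, -0, 1.181, -0.178], TCP at [0.188, -0.596, 0.192] pointing down, gripper open.
Joint ranges: [-3.08, 3.08], [-0.75, 2.2], [0.22, 2.44], [-1.43, 4.57], [0, 2.65], [-2.85, 2.85]. Speed limits (rad/s): [2.79, 2.79, 3.14, 3.14, 3.14, 3.14].

## Interface

Orientations are given as a unit quaternion [x, y, z, w].
In Python, from station import sensors, cams, order, manip gives the robot as it stands.
- The arm moves only by the tool move_arm, never from a script. Its argument "targets" is a list of rows, each an object of numbers: "dx", "dy", "dz": the shift along the world's x, y, z normalised to -1 to 1, where 1 is 25 mm; "rx", "ry", "rz": the turn, a rotation vector about the world's x, y, z normalised to -1 to 1, where 1 is 30 degrees. A call has exactly 10 rows; each row shifts and turns the commanded pose from where the row before left it; what a row does not reach is not made up. A row lasts 1/8 s, in which the tool goes at most 62.5 mm and 10.7 degrees, less where a joint would pass 70% of its speed; a pose out of reach is approached as far as the arm can. A call with a number of a shift or a turn outside -1 to 1 is refused whole. A call with a gripper value outside its range is refused whole. "claw" is the opening in per cent of the stroke, from 0 (shut) to 100 (fully open), set as the call begins (left out, the last holds). The fingers move at their own pace and stop on an object; "newtons" is the grip in N (left out, the last holds). Time passes only in rows, so rows that do not move let the fingers close, or fill a call up. It gives the time, the measured TCP pose, the force, the opening and the grip force at its end, in the units of the state.
- sensors.sense(): the state, without advancing time (a new reading comes with each control period).
- cams.snapshot(name): name is "side" or "top"; returns the picture (420x560x3 uint8, red, green, blue); there is no depth.
- cams.camera_model(name): a dict with "fx", "fy", "cx", "cy" (pixels), "extrinsics" (4x4, takes a point from world to camera coordinates). Camera axes: x right, y down, z forward; pixel columns grow to the right and rows downward; lengths in m; the calibration is good to about 2 mm. A picture is of the moment at which its call begins. camera_model takes no time and is no camera call.
- order.sign_off(): hands the job in; it is judged then, once.
The state is a dict: "t": time; "q": joint angles; "qd": joint speeds; "tau": joint torques, N m; "tcp_pos": TCP position; "tool_rot": TCP orientation; "force": force on the tool from outside, world axes, zero at the start; "ft_torque": the same for the moment, N m; "finger_gap": opening from 0.0 (shut) to 1.0 (fully open); "gripper_force": force on a finger pad.
Only numpy, scipy, OpenCV 4.12 (cv2) and the standard library are available. Lean on these libraries where they do the work, as an engineer would, in place of code of your own. Each camera call takes 0.05 s, during which the arm holds its last target. There are 200 camera calls.

## Working session

There is one attempt and no reset: what is moved stays moved. The work goes in short steps, Python scripts to look and compute and a tool call to move; the robot and the scene stay as the last step left them, time stands still between calls to the robot, and variables do not carry over. Pictures are saved under pics/ and viewed, at most 11 in all, crops included, and the job is handed in when it is done.

Besides the shell and the picture viewer there is one more tool, called after "Call:" as name(argument=value, ...), one argument or row to a line, values as JSON. move_arm: Moves the arm, as the interface text tells. Scaled input: -1 to 1 covers 25 mm each way for a shift and 30 degrees each way for a turn. Its arguments: {"type":"object","properties":{"targets":{"type":"array"},"claw":{"type":"number"},"newtons":{"type":"number"}},"required":["targets"]}

```bash
mkdir -p pics; ls
python3 - <<'E'
from station import sensors,cams
import cv2,numpy as np
for n in("top","side"):
    cv2.imwrite(f"pics/{n}0.png",cams.snapshot(n)[:,:,::-1])
    m=cams.camera_model(n);print(n,m["fx"],m["cx"],m["cy"],np.round(m["extrinsics"],3).tolist())
s=sensors.sense();print(s["t"],s["tcp_pos"],s["tool_rot"])
E
```

```text
pics
top 420.62641832723796 282.84231768049113 213.17408742873243 [[0.017, -1.0, 0.005, 0.008], [-0.998, -0.018, -0.056, 0.551], [0.056, -0.004, -0.998, 1.223], [0.0, 0.0, 0.0, 1.0]]
side 423.21170568732276 285.26395970689924 214.5615820519925 [[-0.847, -0.531, 0.015, 0.457], [-0.275, 0.415, -0.867, 0.249], [0.454, -0.739, -0.498, 0.811], [0.0, 0.0, 0.0, 1.0]]
0.1 [ 0.18808354 -0.59526269  0.19151961] [ 9.88333440e-01  1.52302359e-01  3.51701346e-05 -1.00053310e-03]
```

View pics/top0.png

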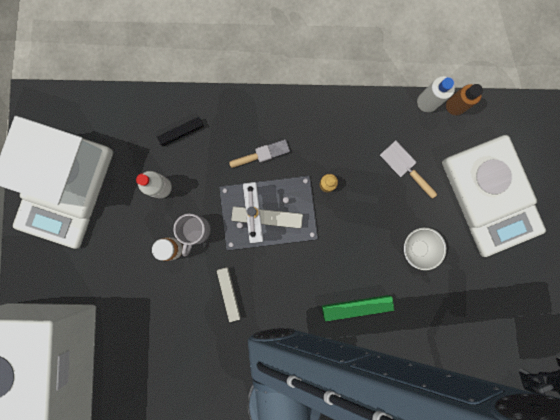

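View pics/side0.png

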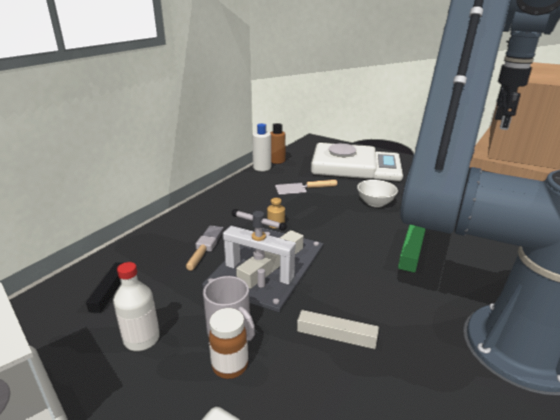

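```bash
cat > h.py <<'E'
import numpy as np,cv2
from station import cams
def ray(n,u,v):
    m=cams.camera_model(n);E=np.array(m["extrinsics"]);R,t=E[:3,:3],E[:3,3]
    d=R.T@np.array([(u-m["cx"])/m["fx"],(v-m["cy"])/m["fy"],1]);return -R.T@t,d
def plane(n,u,v,z):
    o,d=ray(n,u,v);return o+d*(z-o[2])/d[2]
def proj(n,p):
    m=cams.camera_model(n);E=np.array(m["extrinsics"]);c=E[:3,:3]@p+E[:3,3]
    return np.array([m["fx"]*c[0]/c[2]+m["cx"],m["fy"]*c[1]/c[2]+m["cy"]])
def mid(p,q):
    (o1,d1),(o2,d2)=ray("top",*p),ray("side",*q)
    s=np.linalg.lstsq(np.c_[d1,-d2],o2-o1,rcond=None)[0];a,b=o1+s[0]*d1,o2+s[1]*d2
    return (a+b)/2,np.linalg.norm(a-b)
def crop(n,name,x,y,w,h,k):
    im=cams.snapshot(n)[:,:,::-1] if not isinstance(n,np.ndarray) else n
    cv2.imwrite(name,cv2.resize(im[y:y+h,x:x+w],None,fx=k,fy=k,interpolation=cv2.INTER_CUBIC))
E
python3 - <<'E'
from h import *
t=cv2.imread("pics/top0.png");s=cv2.imread("pics/side0.png")
a=cv2.resize(t[165:265,210:330],None,fx=5,fy=5,interpolation=2)
b=cv2.resize(s[190:310,190:340],None,fx=4,fy=4,interpolation=2)
cv2.imwrite("pics/c_top.png",a);cv2.imwrite("pics/c_side.png",b)
E
```

```text
(no output)
```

View pics/c_top.png

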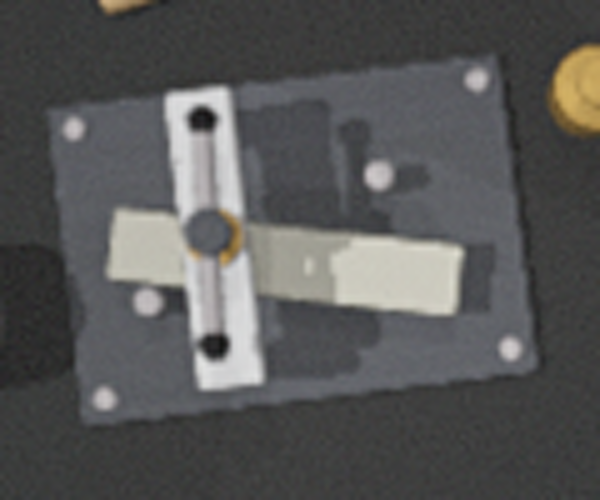

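View pics/c_side.png

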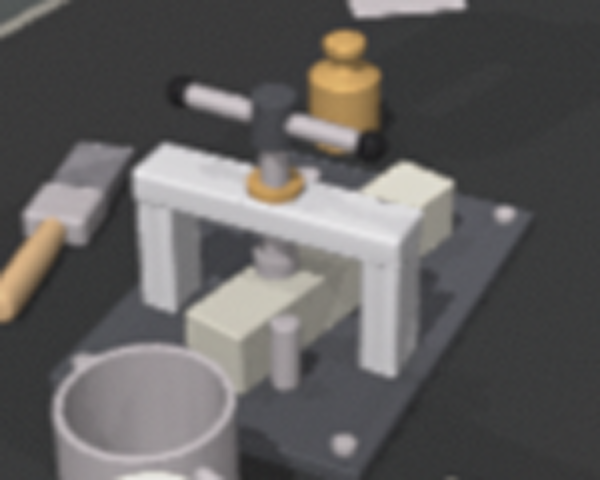

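The top crop shows the T-bar balls at (202,119) and (214,346), the hub at (210,232), the pivot post at (148,302), the stop post at (379,176), and the prism's free end at about (461,280). There are two off-white bars: one clamped in the jig at top pixel (267,217) and a shorter loose one at (228,295). The clamped one is larger and sits under the screw foot, so it is the prism.

Run:
```python
from h import *
T=lambda x,y:(x/5+209.6,y/5+164.6)
S=lambda x,y:(x/4+189.6,y/4+189.6)
for n,p,q in(("a",(202,119),(181,92)),("b",(214,346),(371,145)),("hub",(210,232),(274,118))):
    print(n,mid(T(*p),S(*q)),plane("top",*T(*p),.15))
a=plane("top",*T(202,119),.15);b=plane("top",*T(214,346),.15);print("bar len",np.linalg.norm(a-b))
pv=plane("top",*T(148,302),.054);st=plane("top",*T(379,176),.054)
br=np.mean([plane("top",*T(*p),.105) for p in((165,93),(231,86),(265,384),(198,391))],0)
print("pv",pv,"st",st,np.linalg.norm(pv-st),"br",br)
# jig frame from posts: vector (140,56)
v=(st-pv)[:2];yaw=np.arctan2(v[1],v[0])-np.arctan2(56,140);R=np.array([[np.cos(yaw),-np.sin(yaw)],[np.sin(yaw),np.cos(yaw)]])
o=(pv+st)[:2]/2-R@[.025,0];print("yaw",yaw,"orig",o)
bv=(a-b)[:2];print("bar jig",R.T@(a[:2]-o),R.T@(b[:2]-o))
c=[plane("top",*T(*p),.012) for p in((48,110),(495,57),(538,370),(83,424))];
print("bed",[np.round(1e3*R.T@(x[:2]-o)) for x in c])
for p in((117,208),(462,243),(456,315),(106,278)):print("prism",np.round(1e3*R.T@(plane("top",*T(*p),.052)[:2]-o)))
J=lambda x,y:(o+R@[x,y]).round(4)
print("push",J(.125,-.06),"jigx",R[:,0],"jigy",R[:,1])
from scipy.spatial.transform import Rotation as Ro
from station import sensors
print(Ro.from_quat(sensors.sense()["tool_rot"]).as_matrix().round(3))
for n,p in(("mug",(190,230)),("weight",(330,183)),):print(n,R.T@(plane("top",*p,.09)[:2]-o))
```

```text
a (array([0.6075074 , 0.10550064, 0.14951853]), np.float64(0.0002057578073526597)) [0.60736743 0.10540485 0.15      ]
b (array([0.48854431, 0.09668868, 0.15082072]), np.float64(0.0008380177997415461)) [0.48818862 0.09652964 0.15      ]
hub (array([0.54822763, 0.10015184, 0.14950087]), np.float64(0.0007536932718771284)) [0.54788031 0.09991081 0.15      ]
bar len 0.11950882624030032
pv [0.513093   0.14109164 0.054     ] st [0.58739769 0.01084387 0.054     ] 0.14995221812342274 br [0.54738639 0.100454   0.105     ]
yaw -1.4328664711347459 orig [0.54680803 0.10073032]
bar jig [0.00369636 0.06062697] [-0.00389897 -0.05864025]
bed [array([-94.,  94.]), array([172.,  94.]), array([175., -94.]), array([-95., -93.])]
prism [-56.  28.]
prism [137. -16.]
prism [129. -56.]
prism [-67. -11.]
push [ 0.5046 -0.0313] jigx [ 0.13749293 -0.99050275] jigy [0.99050275 0.13749293]
[[ 0.954  0.301 -0.   ]
 [ 0.301 -0.954  0.002]
 [ 0.    -0.002 -1.   ]]
mug [-0.17738876 -0.02668299]
weight [0.22254613 0.05641022]
```

Call:
move_arm(
  targets=[
    {"dx": 0.48, "dy": 0.927, "dz": 0.1, "rz": 0.185},
    {"dx": 0.48, "dy": 0.927, "dz": 0.1, "rz": 0.185},
    {"dx": 0.48, "dy": 0.927, "dz": 0.1, "rz": 0.185},
    {"dx": 0.48, "dy": 0.927, "dz": 0.1, "rz": 0.185},
    {"dx": 0.48, "dy": 0.927, "rz": 0.185},
    {"dx": 0.48, "dy": 0.927, "rz": 0.185},
    {"dx": 0.48, "dy": 0.927, "rz": 0.185},
    {"dx": 0.48, "dy": 0.927, "rz": 0.185},
    {"dx": 0.48, "dy": 0.927, "rz": 0.185},
    {"dx": 0.48, "dy": 0.927, "rz": 0.185},
  ],
  claw=100,
)

```text
schema error: expected keys dx, dy, dz, rx, ry, rz
```

Call:
move_arm(
  targets=[
    {"dx": 0.48, "dy": 0.927, "rz": 0.185},
    {"dx": 0.48, "dy": 0.927, "rz": 0.185},
    {"dx": 0.48, "dy": 0.927, "rz": 0.185},
    {"dx": 0.48, "dy": 0.927, "rz": 0.185},
    {"dx": 0.48, "dy": 0.927, "rz": 0.185},
    {"dx": 0.48, "dy": 0.927, "rz": 0.185},
    {"dx": 0.48, "dy": 0.927, "rz": 0.185},
    {"dx": 0.48, "dy": 0.927, "rz": 0.185},
    {"dx": 0.48, "dy": 0.927, "rz": 0.185},
    {"dx": 0.48, "dy": 0.927, "rz": 0.185},
  ],
)

```text
schema error: expected keys dx, dy, dz, rx, ry, rz
```

Call:
move_arm(
  targets=[
    {"dx": 0.48, "dy": 0.927, "rz": 0.185},
    {"dx": 0.48, "dy": 0.927, "rz": 0.185},
    {"dx": 0.48, "dy": 0.927, "rz": 0.185},
    {"dx": 0.48, "dy": 0.927, "rz": 0.185},
    {"dx": 0.48, "dy": 0.927, "rz": 0.185},
    {"dx": 0.48, "dy": 0.927, "rz": 0.185},
    {"dx": 0.48, "dy": 0.927, "rz": 0.185},
    {"dx": 0.48, "dy": 0.927, "rz": 0.185},
    {"dx": 0.48, "dy": 0.927, "rz": 0.185},
    {"dx": 0.48, "dy": 0.927, "rz": 0.185},
  ],
)

```text
schema error: expected keys dx, dy, dz, rx, ry, rz
```

All six keys are needed in each row.

Call:
move_arm(
  targets=[
    {"dx": 0.48, "dy": 0.927, "dz": 0.1, "rx": 0, "ry": 0, "rz": 0.185},
    {"dx": 0.48, "dy": 0.927, "dz": 0.1, "rx": 0, "ry": 0, "rz": 0.185},
    {"dx": 0.48, "dy": 0.927, "dz": 0.1, "rx": 0, "ry": 0, "rz": 0.185},
    {"dx": 0.48, "dy": 0.927, "dz": 0.1, "rx": 0, "ry": 0, "rz": 0.185},
    {"dx": 0.48, "dy": 0.927, "dz": 0, "rx": 0, "ry": 0, "rz": 0.185},
    {"dx": 0.48, "dy": 0.927, "dz": 0, "rx": 0, "ry": 0, "rz": 0.185},
    {"dx": 0.48, "dy": 0.927, "dz": 0, "rx": 0, "ry": 0, "rz": 0.185},
    {"dx": 0.48, "dy": 0.927, "dz": 0, "rx": 0, "ry": 0, "rz": 0.185},
    {"dx": 0.48, "dy": 0.927, "dz": 0, "rx": 0, "ry": 0, "rz": 0.185},
    {"dx": 0.48, "dy": 0.927, "dz": 0, "rx": 0, "ry": 0, "rz": 0.185},
  ],
  claw=100,
)

```text
t: 1.35
tcp_pos: [0.3084, -0.3631, 0.2021]
tool_rot: [0.803, 0.596, 0.0, -0.0]
force: [-0.9, 0.8, 0.6]
finger_gap: 1.002
gripper_force: 0.0
```

Call:
move_arm(
  targets=[
    {"dx": 0.48, "dy": 0.927, "dz": 0, "rx": 0, "ry": 0, "rz": 0.185},
    {"dx": 0.48, "dy": 0.927, "dz": 0, "rx": 0, "ry": 0, "rz": 0.185},
    {"dx": 0.48, "dy": 0.927, "dz": 0, "rx": 0, "ry": 0, "rz": 0.185},
    {"dx": 0.48, "dy": 0.927, "dz": 0, "rx": 0, "ry": 0, "rz": 0.185},
    {"dx": 0.48, "dy": 0.927, "dz": 0, "rx": 0, "ry": 0, "rz": 0.185},
    {"dx": 0.48, "dy": 0.927, "dz": 0, "rx": 0, "ry": 0, "rz": 0.185},
    {"dx": 0.48, "dy": 0.927, "dz": 0, "rx": 0, "ry": 0, "rz": 0.185},
    {"dx": 0.48, "dy": 0.927, "dz": 0, "rx": 0, "ry": 0, "rz": 0.185},
    {"dx": 0.48, "dy": 0.927, "dz": 0, "rx": 0, "ry": 0, "rz": 0.185},
    {"dx": 0.48, "dy": 0.927, "dz": 0, "rx": 0, "ry": 0, "rz": 0.185},
  ],
)

```text
t: 2.6
tcp_pos: [0.4282, -0.1315, 0.2022]
tool_rot: [0.433, 0.901, 0.0, -0.0]
force: [0.5, 0.8, -0.7]
finger_gap: 0.996
gripper_force: 0.0
```

Call:
move_arm(
  targets=[
    {"dx": 0.48, "dy": 0.927, "dz": 0, "rx": 0, "ry": 0, "rz": 0.185},
    {"dx": 0.48, "dy": 0.927, "dz": 0, "rx": 0, "ry": 0, "rz": 0.185},
    {"dx": 0.48, "dy": 0.927, "dz": 0, "rx": 0, "ry": 0, "rz": 0.185},
    {"dx": 0.48, "dy": 0.927, "dz": 0, "rx": 0, "ry": 0, "rz": 0.185},
    {"dx": 0.48, "dy": 0.927, "dz": 0, "rx": 0, "ry": 0, "rz": 0.185},
    {"dx": 0.48, "dy": 0.927, "dz": 0, "rx": 0, "ry": 0, "rz": 0.185},
    {"dx": 0.48, "dy": 0.927, "dz": 0, "rx": 0, "ry": 0, "rz": 0.185},
    {"dx": 0.48, "dy": 0.927, "dz": 0, "rx": 0, "ry": 0, "rz": 0.185},
    {"dx": 0.48, "dy": 0.927, "dz": 0, "rx": 0, "ry": 0, "rz": 0.185},
    {"dx": 0.48, "dy": 0.927, "dz": 0, "rx": 0, "ry": 0, "rz": 0.185},
  ],
)

```text
t: 3.85
tcp_pos: [0.5481, 0.1001, 0.202]
tool_rot: [-0.037, 0.999, -0.0, -0.001]
force: [-0.1, -0.3, 0.0]
finger_gap: 1.003
gripper_force: 0.0
```

Call:
move_arm(
  targets=[
    {"dx": 0, "dy": 0, "dz": -0.71, "rx": 0, "ry": 0, "rz": 0},
    {"dx": 0, "dy": 0, "dz": -0.71, "rx": 0, "ry": 0, "rz": 0},
    {"dx": 0, "dy": 0, "dz": -0.71, "rx": 0, "ry": 0, "rz": 0},
    {"dx": 0, "dy": 0, "dz": -0.71, "rx": 0, "ry": 0, "rz": 0},
    {"dx": 0, "dy": 0, "dz": 0, "rx": 0, "ry": 0, "rz": 0},
    {"dx": 0, "dy": 0, "dz": 0, "rx": 0, "ry": 0, "rz": 0},
    {"dx": 0, "dy": 0, "dz": 0, "rx": 0, "ry": 0, "rz": 0},
    {"dx": 0, "dy": 0, "dz": 0, "rx": 0, "ry": 0, "rz": 0},
    {"dx": 0, "dy": 0, "dz": 0, "rx": 0, "ry": 0, "rz": 0},
    {"dx": 0, "dy": 0, "dz": 0, "rx": 0, "ry": 0, "rz": 0},
  ],
)

```text
t: 5.1
tcp_pos: [0.5482, 0.0993, 0.1316]
tool_rot: [-0.035, 0.999, -0.0, 0.0]
force: [-0.2, 0.1, 0.2]
finger_gap: 1.001
gripper_force: 0.0
```

Call:
move_arm(
  targets=[
    {"dx": 0, "dy": 0, "dz": 0, "rx": 0, "ry": 0, "rz": 0},
    {"dx": 0, "dy": 0, "dz": 0, "rx": 0, "ry": 0, "rz": 0},
    {"dx": 0, "dy": 0, "dz": 0, "rx": 0, "ry": 0, "rz": 0},
    {"dx": 0, "dy": 0, "dz": 0, "rx": 0, "ry": 0, "rz": 0},
    {"dx": 0, "dy": 0, "dz": 0, "rx": 0, "ry": 0, "rz": 0},
    {"dx": 0, "dy": 0, "dz": 0, "rx": 0, "ry": 0, "rz": 0},
    {"dx": 0, "dy": 0, "dz": 0, "rx": 0, "ry": 0, "rz": 0},
    {"dx": 0, "dy": 0, "dz": 0, "rx": 0, "ry": 0, "rz": 0},
    {"dx": 0, "dy": 0, "dz": 0, "rx": 0, "ry": 0, "rz": 0},
    {"dx": 0, "dy": 0, "dz": 0, "rx": 0, "ry": 0, "rz": 0},
  ],
  claw=0,
  newtons=80,
)

```text
t: 6.35
tcp_pos: [0.5482, 0.0993, 0.1314]
tool_rot: [-0.035, 0.999, -0.0, 0.0]
force: [-0.3, -0.5, 0.1]
finger_gap: -0.001
gripper_force: 0.0
```

Run:
```python
from h import *
t=cams.snapshot("top")[:,:,::-1];s=cams.snapshot("side")[:,:,::-1]
r=lambda i,x,y,w,h:cv2.resize(i[y:y+h,x:x+w],(400,400),interpolation=2)
cv2.imwrite("pics/g1.png",np.hstack([r(t,200,160,110,110),r(s,190,140,150,150)]))
from station import sensors;x=sensors.sense();print(x["finger_gap"],x["gripper_force"],x["q"])
```

```text
0.0038549578761392393 0.0 [-2.14335953e-02  5.17140908e-01  1.66507944e+00 -2.45173313e-06
  9.59325180e-01 -1.66234719e+00]
```

View pics/g1.png

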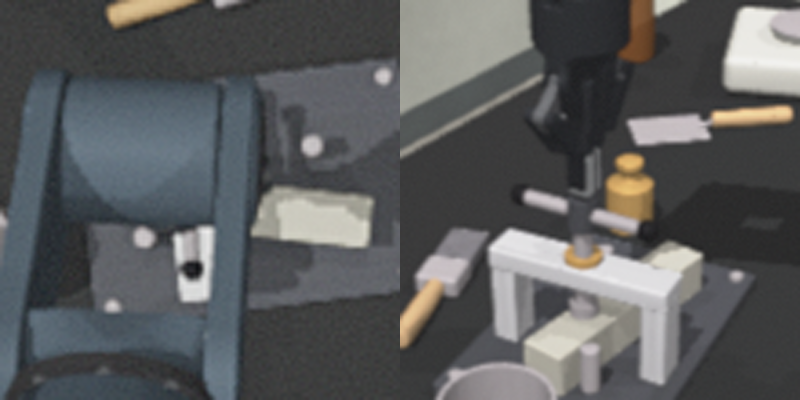

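Run:
```python
from h import *
from station import manip
print("start",proj("side",np.array([.188,-.5955,.1915])),"now",proj("side",np.array([.5482,.0993,.1314])),"hub",proj("side",np.array([.5482,.1002,.15])),proj("side",np.array([.5482,.1,.165])))
print([ (k,getattr(manip,k)) for k in dir(manip) if k[0]!="_"])
for n in("top","side"):
    E=np.array(cams.camera_model(n)["extrinsics"]);print(-E[:3,:3].T@E[:3,3])
a=cv2.imread("pics/side0.png");b=cams.snapshot("side")[:,:,::-1]
cv2.imwrite("pics/g2.png",np.hstack([cv2.resize(i,(400,600),interpolation=2) for i in(a[60:150,475:535],b[145:265,220:300])]))
```

```text
start [495.69931089 140.87336538] now [258.64953782 226.12126102] hub [258.26849173 218.92762563] [258.205914  212.8323905]
[('PlanningError', <class 'station.PlanningError'>), ('grasp_offset', 0.0187)]
[0.48188387 0.02223351 1.25179345]
[0.08795941 0.73864525 0.61251735]
```

View pics/g2.png

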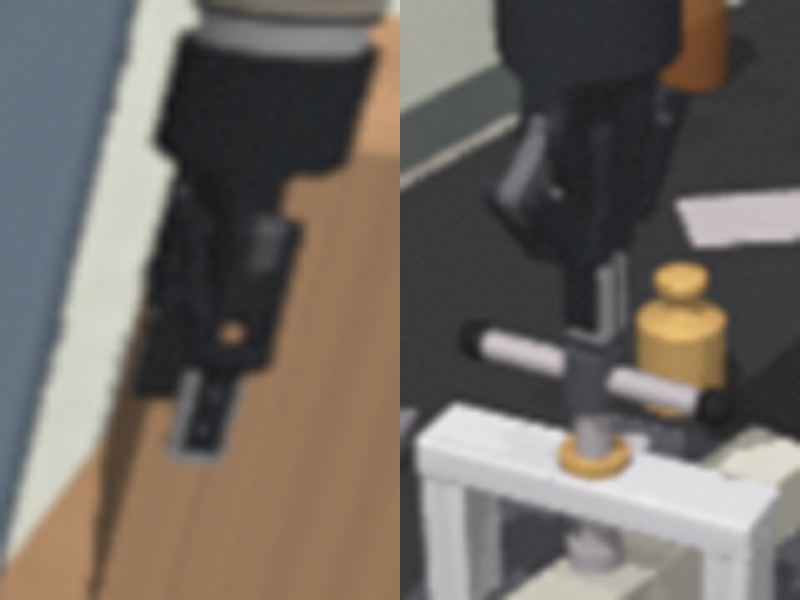

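Run:
```python
from h import *
c=np.array([.188,-.5955,.1915])
for s in(1,-1):
    for z in (.0,.013,.047):
        print(s,z,proj("side",c+s*.048*np.array([.301,-.954,0])+[0,0,z]))
from station import sensors
s=sensors.sense();print({k:np.round(v,3).tolist() for k,v in s.items()})
```

```text
1 0.0 [493.049008   135.60626857]
1 0.013 [494.16913013 131.46306019]
1 0.047 [497.15316938 120.42542768]
-1 0.0 [498.52798646 146.4949523 ]
-1 0.013 [499.75359959 142.13039807]
-1 0.047 [503.02276246 130.48851999]
{'t': 6.5, 'q': [-0.021, 0.517, 1.665, 0.0, 0.959, -1.662], 'qd': [0.001, -0.001, -0.0, -0.001, 0.001, -0.0], 'tau': [0.001, -40.189, -14.271, -0.0, 0.0, -0.0], 'tcp_pos': [0.548, 0.099, 0.131], 'tool_rot': [-0.035, 0.999, 0.0, -0.0], 'force': [-0.183, -0.311, 0.111], 'ft_torque': [-0.027, 0.007, 0.009], 'gripper_force': 0.0, 'finger_gap': 0.003}
```

The images disagree with the TCP reading. The shut fingertip shows at side pixel (258,213), which is z≈0.165 on the hub axis, while the reading says 0.131. The start picture shows the same offset of about 34 mm. The real tips are therefore about 34 mm higher than reported and shut just above the hub, so I'll open, go 32 mm lower and watch the force.

Call:
move_arm(
  targets=[
    {"dx": 0, "dy": 0, "dz": 0.3, "rx": 0, "ry": 0, "rz": 0},
    {"dx": 0, "dy": 0, "dz": 0, "rx": 0, "ry": 0, "rz": 0},
    {"dx": 0, "dy": 0, "dz": 0, "rx": 0, "ry": 0, "rz": 0},
    {"dx": 0, "dy": 0, "dz": 0, "rx": 0, "ry": 0, "rz": 0},
    {"dx": 0, "dy": 0, "dz": 0, "rx": 0, "ry": 0, "rz": 0},
    {"dx": 0, "dy": 0.04, "dz": 0, "rx": 0, "ry": 0, "rz": 0},
    {"dx": 0, "dy": 0, "dz": -0.4, "rx": 0, "ry": 0, "rz": 0},
    {"dx": 0, "dy": 0, "dz": -0.4, "rx": 0, "ry": 0, "rz": 0},
    {"dx": 0, "dy": 0, "dz": -0.4, "rx": 0, "ry": 0, "rz": 0},
    {"dx": 0, "dy": 0, "dz": -0.4, "rx": 0, "ry": 0, "rz": 0},
  ],
  claw=100,
)

```text
t: 7.75
tcp_pos: [0.5479, 0.1003, 0.0979]
tool_rot: [-0.035, 0.999, 0.0, -0.0]
force: [0.5, -0.3, -0.1]
finger_gap: 1.004
gripper_force: 0.0
```

Call:
move_arm(
  targets=[
    {"dx": 0, "dy": 0, "dz": 0, "rx": 0, "ry": 0, "rz": 0},
    {"dx": 0, "dy": 0, "dz": 0, "rx": 0, "ry": 0, "rz": 0},
    {"dx": 0, "dy": 0, "dz": 0, "rx": 0, "ry": 0, "rz": 0},
    {"dx": 0, "dy": 0, "dz": 0, "rx": 0, "ry": 0, "rz": 0},
    {"dx": 0, "dy": 0, "dz": 0, "rx": 0, "ry": 0, "rz": 0},
    {"dx": 0, "dy": 0, "dz": 0, "rx": 0, "ry": 0, "rz": 0},
    {"dx": 0, "dy": 0, "dz": 0, "rx": 0, "ry": 0, "rz": 0},
    {"dx": 0, "dy": 0, "dz": 0, "rx": 0, "ry": 0, "rz": 0},
    {"dx": 0, "dy": 0, "dz": 0, "rx": 0, "ry": 0, "rz": 0},
    {"dx": 0, "dy": 0, "dz": 0, "rx": 0, "ry": 0, "rz": 0},
  ],
  claw=0,
  newtons=80,
)

```text
t: 9.0
tcp_pos: [0.5487, 0.0996, 0.0997]
tool_rot: [-0.035, 0.999, -0.001, 0.001]
force: [-0.8, -3.1, 6.4]
finger_gap: 0.28
gripper_force: 78.7
```

Call:
move_arm(
  targets=[
    {"dx": 0, "dy": 0, "dz": 0.018, "rx": 0, "ry": 0, "rz": -0.34},
    {"dx": 0, "dy": 0, "dz": 0.018, "rx": 0, "ry": 0, "rz": -0.34},
    {"dx": 0, "dy": 0, "dz": 0.018, "rx": 0, "ry": 0, "rz": -0.34},
    {"dx": 0, "dy": 0, "dz": 0.018, "rx": 0, "ry": 0, "rz": -0.34},
    {"dx": 0, "dy": 0, "dz": 0.018, "rx": 0, "ry": 0, "rz": -0.34},
    {"dx": 0, "dy": 0, "dz": 0.018, "rx": 0, "ry": 0, "rz": -0.34},
    {"dx": 0, "dy": 0, "dz": 0.018, "rx": 0, "ry": 0, "rz": -0.34},
    {"dx": 0, "dy": 0, "dz": 0.018, "rx": 0, "ry": 0, "rz": -0.34},
    {"dx": 0, "dy": 0, "dz": 0.018, "rx": 0, "ry": 0, "rz": -0.34},
    {"dx": 0, "dy": 0, "dz": 0.018, "rx": 0, "ry": 0, "rz": -0.34},
  ],
)

```text
t: 10.25
tcp_pos: [0.5498, 0.1007, 0.1041]
tool_rot: [0.756, 0.654, 0.001, 0.001]
force: [0.9, -0.5, 2.2]
finger_gap: 0.279
gripper_force: 78.5
```

Call:
move_arm(
  targets=[
    {"dx": 0, "dy": 0, "dz": 0.018, "rx": 0, "ry": 0, "rz": -0.34},
    {"dx": 0, "dy": 0, "dz": 0.018, "rx": 0, "ry": 0, "rz": -0.34},
    {"dx": 0, "dy": 0, "dz": 0.018, "rx": 0, "ry": 0, "rz": -0.34},
    {"dx": 0, "dy": 0, "dz": 0.018, "rx": 0, "ry": 0, "rz": -0.34},
    {"dx": 0, "dy": 0, "dz": 0.018, "rx": 0, "ry": 0, "rz": -0.34},
    {"dx": 0, "dy": 0, "dz": 0.018, "rx": 0, "ry": 0, "rz": -0.34},
    {"dx": 0, "dy": 0, "dz": 0.018, "rx": 0, "ry": 0, "rz": -0.34},
    {"dx": 0, "dy": 0, "dz": 0.018, "rx": 0, "ry": 0, "rz": -0.34},
    {"dx": 0, "dy": 0, "dz": 0.018, "rx": 0, "ry": 0, "rz": -0.34},
    {"dx": 0, "dy": 0, "dz": 0.018, "rx": 0, "ry": 0, "rz": -0.34},
  ],
)

```text
t: 11.5
tcp_pos: [0.5507, 0.0993, 0.1086]
tool_rot: [0.984, -0.176, 0.003, 0.0]
force: [3.2, -3.3, 2.5]
finger_gap: 0.28
gripper_force: 78.4
```

Call:
move_arm(
  targets=[
    {"dx": 0, "dy": 0, "dz": 0, "rx": 0, "ry": 0, "rz": 0},
    {"dx": 0, "dy": 0, "dz": 0, "rx": 0, "ry": 0, "rz": 0},
    {"dx": 0, "dy": 0, "dz": 0, "rx": 0, "ry": 0, "rz": 0},
    {"dx": 0, "dy": 0, "dz": 0, "rx": 0, "ry": 0, "rz": 0},
    {"dx": 0, "dy": 0, "dz": 0, "rx": 0, "ry": 0, "rz": 0},
    {"dx": 0, "dy": 0, "dz": 0, "rx": 0, "ry": 0, "rz": 0},
    {"dx": 0, "dy": 0, "dz": 0.7, "rx": 0, "ry": 0, "rz": 0},
    {"dx": 0, "dy": 0, "dz": 0.7, "rx": 0, "ry": 0, "rz": 0},
    {"dx": 0, "dy": 0, "dz": 0.7, "rx": 0, "ry": 0, "rz": 0},
    {"dx": 0, "dy": 0, "dz": 0.7, "rx": 0, "ry": 0, "rz": 0},
  ],
  claw=100,
)

```text
t: 12.75
tcp_pos: [0.548, 0.1003, 0.1784]
tool_rot: [0.985, -0.173, -0.0, -0.0]
force: [0.2, 0.4, 0.5]
finger_gap: 1.001
gripper_force: 0.0
```

Call:
move_arm(
  targets=[
    {"dx": -0.44, "dy": -0.79, "dz": 0, "rx": 0, "ry": 0, "rz": 0.135},
    {"dx": -0.44, "dy": -0.79, "dz": 0, "rx": 0, "ry": 0, "rz": 0.135},
    {"dx": -0.44, "dy": -0.79, "dz": 0, "rx": 0, "ry": 0, "rz": 0.135},
    {"dx": -0.44, "dy": -0.79, "dz": 0, "rx": 0, "ry": 0, "rz": 0.135},
    {"dx": -0.44, "dy": -0.79, "dz": 0, "rx": 0, "ry": 0, "rz": 0.135},
    {"dx": -0.44, "dy": -0.79, "dz": 0, "rx": 0, "ry": 0, "rz": 0.135},
    {"dx": -0.44, "dy": -0.79, "dz": 0, "rx": 0, "ry": 0, "rz": 0.135},
    {"dx": 0, "dy": 0, "dz": 0, "rx": 0, "ry": 0, "rz": 0},
    {"dx": 0, "dy": 0, "dz": 0, "rx": 0, "ry": 0, "rz": 0},
    {"dx": 0, "dy": 0, "dz": 0, "rx": 0, "ry": 0, "rz": 0},
  ],
  claw=0,
)

```text
t: 14.0
tcp_pos: [0.4716, -0.0374, 0.178]
tool_rot: [0.997, 0.073, 0.0, -0.0]
force: [-0.7, 0.2, -0.2]
finger_gap: -0.003
gripper_force: 0.0
```

Run:
```python
from h import *
t=cams.snapshot("top")[:,:,::-1];s=cams.snapshot("side")[:,:,::-1]
r=lambda i,x,y,w,h:cv2.resize(i[y:y+h,x:x+w],(400,400),interpolation=2)
cv2.imwrite("pics/g3.png",np.hstack([r(t,210,160,120,120),r(s,210,140,150,150)]))
from station import sensors;x=sensors.sense();print(x["finger_gap"],x["tcp_pos"],x["t"],x["force"]);p=x["tcp_pos"]
print(proj("side",p),proj("side",p+[0,0,.034]))
```

```text
-0.0036347712777298163 [ 0.47143303 -0.03741863  0.17788287] 14.1 [-0.03188511  0.25138297  0.29396093]
[320.56727002 192.28385104] [321.42824467 178.70994421]
```

View pics/g3.png

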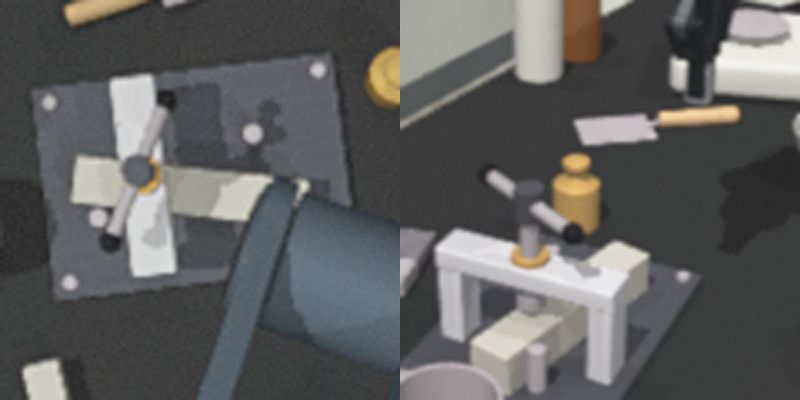

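Call:
move_arm(
  targets=[
    {"dx": 0, "dy": 0, "dz": -0.8, "rx": 0, "ry": 0, "rz": 0},
    {"dx": 0, "dy": 0, "dz": -0.8, "rx": 0, "ry": 0, "rz": 0},
    {"dx": 0, "dy": 0, "dz": -0.8, "rx": 0, "ry": 0, "rz": 0},
    {"dx": 0, "dy": 0, "dz": -0.8, "rx": 0, "ry": 0, "rz": 0},
    {"dx": 0, "dy": 0, "dz": -0.8, "rx": 0, "ry": 0, "rz": 0},
    {"dx": 0, "dy": 0, "dz": -0.8, "rx": 0, "ry": 0, "rz": 0},
    {"dx": 0, "dy": 0, "dz": -0.8, "rx": 0, "ry": 0, "rz": 0},
    {"dx": 0, "dy": 0, "dz": -0.8, "rx": 0, "ry": 0, "rz": 0},
    {"dx": 0, "dy": 0, "dz": -0.8, "rx": 0, "ry": 0, "rz": 0},
    {"dx": 0, "dy": 0, "dz": 0, "rx": 0, "ry": 0, "rz": 0},
  ],
)

```text
t: 15.35
tcp_pos: [0.4705, -0.0374, -0.0032]
tool_rot: [0.997, 0.073, -0.001, -0.001]
force: [-0.9, 0.5, 0.9]
finger_gap: -0.001
gripper_force: 0.0
```

Call:
move_arm(
  targets=[
    {"dx": 0.2, "dy": 0.0275, "dz": 0, "rx": 0, "ry": 0, "rz": 0},
    {"dx": 0.2, "dy": 0.0275, "dz": 0, "rx": 0, "ry": 0, "rz": 0},
    {"dx": 0.2, "dy": 0.0275, "dz": 0, "rx": 0, "ry": 0, "rz": 0},
    {"dx": 0.2, "dy": 0.0275, "dz": 0, "rx": 0, "ry": 0, "rz": 0},
    {"dx": 0.2, "dy": 0.0275, "dz": 0, "rx": 0, "ry": 0, "rz": 0},
    {"dx": 0.2, "dy": 0.0275, "dz": 0, "rx": 0, "ry": 0, "rz": 0},
    {"dx": 0.2, "dy": 0.0275, "dz": 0, "rx": 0, "ry": 0, "rz": 0},
    {"dx": 0.2, "dy": 0.0275, "dz": 0, "rx": 0, "ry": 0, "rz": 0},
    {"dx": 0.2, "dy": 0.0275, "dz": 0, "rx": 0, "ry": 0, "rz": 0},
    {"dx": 0.2, "dy": 0.0275, "dz": 0, "rx": 0, "ry": 0, "rz": 0},
  ],
)

```text
t: 16.6
tcp_pos: [0.5215, -0.0311, -0.0022]
tool_rot: [0.997, 0.073, -0.0, -0.0]
force: [-1.6, -0.6, -0.6]
finger_gap: -0.005
gripper_force: 0.4
```

Call:
move_arm(
  targets=[
    {"dx": 0.08, "dy": 0.011, "dz": 0, "rx": 0, "ry": 0, "rz": 0},
    {"dx": 0.08, "dy": 0.011, "dz": 0, "rx": 0, "ry": 0, "rz": 0},
    {"dx": 0.08, "dy": 0.011, "dz": 0, "rx": 0, "ry": 0, "rz": 0},
    {"dx": 0.08, "dy": 0.011, "dz": 0, "rx": 0, "ry": 0, "rz": 0},
    {"dx": 0.08, "dy": 0.011, "dz": 0, "rx": 0, "ry": 0, "rz": 0},
    {"dx": 0, "dy": 0, "dz": 0, "rx": 0, "ry": 0, "rz": 0},
    {"dx": 0, "dy": 0, "dz": 0, "rx": 0, "ry": 0, "rz": 0},
    {"dx": 0, "dy": 0, "dz": 0, "rx": 0, "ry": 0, "rz": 0},
    {"dx": 0, "dy": 0, "dz": 0, "rx": 0, "ry": 0, "rz": 0},
    {"dx": 0, "dy": 0, "dz": 0, "rx": 0, "ry": 0, "rz": 0},
  ],
)

```text
t: 17.85
tcp_pos: [0.5312, -0.0297, -0.0021]
tool_rot: [0.997, 0.073, 0.0, -0.0]
force: [-0.0, 0.2, -0.6]
finger_gap: 0.002
gripper_force: 0.0
```

Call:
move_arm(
  targets=[
    {"dx": 0.04, "dy": 0.0055, "dz": 0, "rx": 0, "ry": 0, "rz": 0},
    {"dx": 0.04, "dy": 0.0055, "dz": 0, "rx": 0, "ry": 0, "rz": 0},
    {"dx": 0.04, "dy": 0.0055, "dz": 0, "rx": 0, "ry": 0, "rz": 0},
    {"dx": 0.04, "dy": 0.0055, "dz": 0, "rx": 0, "ry": 0, "rz": 0},
    {"dx": 0, "dy": 0, "dz": 0, "rx": 0, "ry": 0, "rz": 0},
    {"dx": 0, "dy": 0, "dz": 0, "rx": 0, "ry": 0, "rz": 0},
    {"dx": 0, "dy": 0, "dz": 0, "rx": 0, "ry": 0, "rz": 0},
    {"dx": 0, "dy": 0, "dz": 0, "rx": 0, "ry": 0, "rz": 0},
    {"dx": 0, "dy": 0, "dz": 0, "rx": 0, "ry": 0, "rz": 0},
    {"dx": 0, "dy": 0, "dz": 0, "rx": 0, "ry": 0, "rz": 0},
  ],
)

```text
t: 19.1
tcp_pos: [0.5353, -0.0292, -0.002]
tool_rot: [0.997, 0.073, 0.0, 0.0]
force: [-1.0, -0.7, -0.1]
finger_gap: -0.0
gripper_force: 0.0
```

Run:
```python
from h import *
t=cams.snapshot("top")[:,:,::-1];s=cams.snapshot("side")[:,:,::-1]
r=lambda i,x,y,w,h:cv2.resize(i[y:y+h,x:x+w],(400,400),interpolation=2)
cv2.imwrite("pics/g4.png",np.hstack([r(t,210,160,120,120),r(s,220,170,120,120)]))
```

```text
(no output)
```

View pics/g4.png

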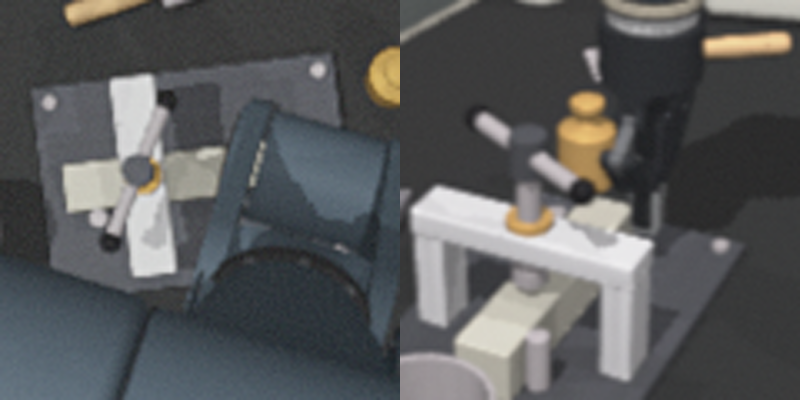

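The prism has swung almost into line with the bed (its edge runs (62,167) to (225,148)), but there is no contact force from the stop post yet. I'll press on gently.

Call:
move_arm(
  targets=[
    {"dx": 0.04, "dy": 0.0055, "dz": 0, "rx": 0, "ry": 0, "rz": 0},
    {"dx": 0.04, "dy": 0.0055, "dz": 0, "rx": 0, "ry": 0, "rz": 0},
    {"dx": 0.04, "dy": 0.0055, "dz": 0, "rx": 0, "ry": 0, "rz": 0},
    {"dx": 0, "dy": 0, "dz": 0, "rx": 0, "ry": 0, "rz": 0},
    {"dx": 0, "dy": 0, "dz": 0, "rx": 0, "ry": 0, "rz": 0},
    {"dx": 0, "dy": 0, "dz": 0, "rx": 0, "ry": 0, "rz": 0},
    {"dx": 0, "dy": 0, "dz": 0, "rx": 0, "ry": 0, "rz": 0},
    {"dx": 0, "dy": 0, "dz": 0, "rx": 0, "ry": 0, "rz": 0},
    {"dx": 0, "dy": 0, "dz": 0, "rx": 0, "ry": 0, "rz": 0},
    {"dx": 0, "dy": 0, "dz": 0, "rx": 0, "ry": 0, "rz": 0},
  ],
)

```text
t: 20.45
tcp_pos: [0.5363, -0.0288, -0.0022]
tool_rot: [0.997, 0.073, -0.002, -0.0]
force: [-4.2, -2.8, 2.5]
finger_gap: 0.003
gripper_force: 2.4
```

Call:
move_arm(
  targets=[
    {"dx": 0.04, "dy": 0.0055, "dz": 0, "rx": 0, "ry": 0, "rz": 0},
    {"dx": 0.04, "dy": 0.0055, "dz": 0, "rx": 0, "ry": 0, "rz": 0},
    {"dx": 0.04, "dy": 0.0055, "dz": 0, "rx": 0, "ry": 0, "rz": 0},
    {"dx": 0, "dy": 0, "dz": 0, "rx": 0, "ry": 0, "rz": 0},
    {"dx": 0, "dy": 0, "dz": 0, "rx": 0, "ry": 0, "rz": 0},
    {"dx": 0, "dy": 0, "dz": 0, "rx": 0, "ry": 0, "rz": 0},
    {"dx": 0, "dy": 0, "dz": 0, "rx": 0, "ry": 0, "rz": 0},
    {"dx": 0, "dy": 0, "dz": 0, "rx": 0, "ry": 0, "rz": 0},
    {"dx": 0, "dy": 0, "dz": 0, "rx": 0, "ry": 0, "rz": 0},
    {"dx": 0, "dy": 0, "dz": 0, "rx": 0, "ry": 0, "rz": 0},
  ],
)

```text
t: 21.7
tcp_pos: [0.536, -0.0284, -0.0024]
tool_rot: [0.997, 0.074, -0.005, -0.001]
force: [-9.0, -5.2, 4.9]
finger_gap: -0.001
gripper_force: 5.0
```

Call:
move_arm(
  targets=[
    {"dx": -0.4, "dy": -0.055, "dz": 0, "rx": 0, "ry": 0, "rz": 0},
    {"dx": -0.4, "dy": -0.055, "dz": 0, "rx": 0, "ry": 0, "rz": 0},
    {"dx": -0.4, "dy": -0.055, "dz": 0, "rx": 0, "ry": 0, "rz": 0},
    {"dx": 0, "dy": 0, "dz": 0.8, "rx": 0, "ry": 0, "rz": 0},
    {"dx": 0, "dy": 0, "dz": 0.8, "rx": 0, "ry": 0, "rz": 0},
    {"dx": 0, "dy": 0, "dz": 0.8, "rx": 0, "ry": 0, "rz": 0},
    {"dx": 0, "dy": 0, "dz": 0.8, "rx": 0, "ry": 0, "rz": 0},
    {"dx": 0, "dy": 0, "dz": 0.8, "rx": 0, "ry": 0, "rz": 0},
    {"dx": 0, "dy": 0, "dz": 0.8, "rx": 0, "ry": 0, "rz": 0},
    {"dx": 0, "dy": 0, "dz": 0.8, "rx": 0, "ry": 0, "rz": 0},
  ],
)

```text
t: 22.95
tcp_pos: [0.5108, -0.0324, 0.1385]
tool_rot: [0.997, 0.073, 0.0, -0.0]
force: [0.2, -0.3, 0.3]
finger_gap: 0.0
gripper_force: 0.0
```

Call:
move_arm(
  targets=[
    {"dx": 0, "dy": 0, "dz": 0.8, "rx": 0, "ry": 0, "rz": 0},
    {"dx": 0, "dy": 0, "dz": 0.8, "rx": 0, "ry": 0, "rz": 0},
    {"dx": 0, "dy": 0, "dz": 0, "rx": 0, "ry": 0, "rz": 0},
    {"dx": 0, "dy": 0, "dz": 0, "rx": 0, "ry": 0, "rz": 0},
    {"dx": 0, "dy": 0, "dz": 0, "rx": 0, "ry": 0, "rz": 0},
    {"dx": 0, "dy": 0, "dz": 0, "rx": 0, "ry": 0, "rz": 0},
    {"dx": 0, "dy": 0, "dz": 0, "rx": 0, "ry": 0, "rz": 0},
    {"dx": 0, "dy": 0, "dz": 0, "rx": 0, "ry": 0, "rz": 0},
    {"dx": 0, "dy": 0, "dz": 0, "rx": 0, "ry": 0, "rz": 0},
    {"dx": 0, "dy": 0, "dz": 0, "rx": 0, "ry": 0, "rz": 0},
  ],
  claw=100,
)

```text
t: 24.2
tcp_pos: [0.5112, -0.0325, 0.1779]
tool_rot: [0.997, 0.073, 0.0, 0.0]
force: [-0.5, 0.4, 0.7]
finger_gap: 1.001
gripper_force: 0.0
```

Run:
```python
from h import *
t=cams.snapshot("top")[:,:,::-1]
cv2.imwrite("pics/g5.png",cv2.resize(t[165:265,210:330],None,fx=5,fy=5,interpolation=2))
```

```text
(no output)
```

View pics/g5.png

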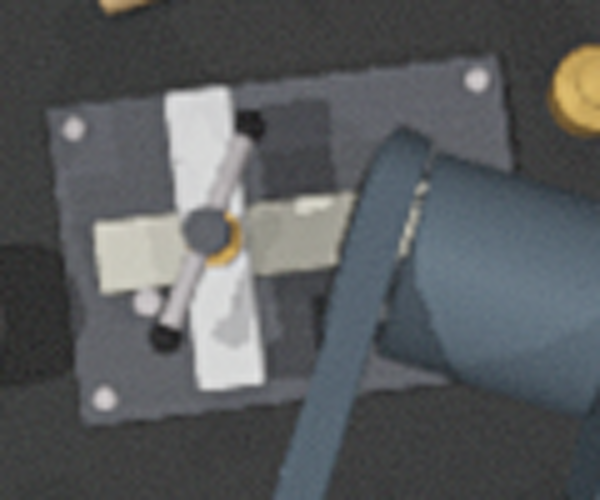

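The prism's edge runs (95,222) to (355,191), a slope of −0.119, the same as the bed edge, so it is in line and touching the pivot post. Next I'll tighten the screw.

Call:
move_arm(
  targets=[
    {"dx": 0.21, "dy": 0.758, "dz": 0, "rx": 0, "ry": 0, "rz": -0.135},
    {"dx": 0.21, "dy": 0.758, "dz": 0, "rx": 0, "ry": 0, "rz": -0.135},
    {"dx": 0.21, "dy": 0.758, "dz": 0, "rx": 0, "ry": 0, "rz": -0.135},
    {"dx": 0.21, "dy": 0.758, "dz": 0, "rx": 0, "ry": 0, "rz": -0.135},
    {"dx": 0.21, "dy": 0.758, "dz": 0, "rx": 0, "ry": 0, "rz": -0.135},
    {"dx": 0.21, "dy": 0.758, "dz": 0, "rx": 0, "ry": 0, "rz": -0.135},
    {"dx": 0.21, "dy": 0.758, "dz": 0, "rx": 0, "ry": 0, "rz": -0.135},
    {"dx": 0, "dy": 0, "dz": 0, "rx": 0, "ry": 0, "rz": 0},
    {"dx": 0, "dy": 0, "dz": 0, "rx": 0, "ry": 0, "rz": 0},
    {"dx": 0, "dy": 0, "dz": 0, "rx": 0, "ry": 0, "rz": 0},
  ],
)

```text
t: 25.5
tcp_pos: [0.5477, 0.0994, 0.1779]
tool_rot: [0.985, -0.174, -0.0, 0.0]
force: [-0.3, -0.2, -0.1]
finger_gap: 0.999
gripper_force: 0.0
```

Call:
move_arm(
  targets=[
    {"dx": 0, "dy": 0, "dz": -0.7, "rx": 0, "ry": 0, "rz": 0},
    {"dx": 0, "dy": 0, "dz": -0.7, "rx": 0, "ry": 0, "rz": 0},
    {"dx": 0, "dy": 0, "dz": -0.7, "rx": 0, "ry": 0, "rz": 0},
    {"dx": 0, "dy": 0, "dz": -0.7, "rx": 0, "ry": 0, "rz": 0},
    {"dx": 0, "dy": 0, "dz": 0, "rx": 0, "ry": 0, "rz": 0},
    {"dx": 0, "dy": 0, "dz": 0, "rx": 0, "ry": 0, "rz": 0},
    {"dx": 0, "dy": 0, "dz": 0, "rx": 0, "ry": 0, "rz": 0},
    {"dx": 0, "dy": 0, "dz": 0, "rx": 0, "ry": 0, "rz": 0},
    {"dx": 0, "dy": 0, "dz": 0, "rx": 0, "ry": 0, "rz": 0},
    {"dx": 0, "dy": 0, "dz": 0, "rx": 0, "ry": 0, "rz": 0},
  ],
)

```text
t: 26.75
tcp_pos: [0.548, 0.1002, 0.108]
tool_rot: [0.985, -0.173, 0.0, -0.0]
force: [0.3, -0.2, 0.4]
finger_gap: 0.995
gripper_force: 0.0
```

Call:
move_arm(
  targets=[
    {"dx": 0, "dy": 0, "dz": 0, "rx": 0, "ry": 0, "rz": 0},
    {"dx": 0, "dy": 0, "dz": 0, "rx": 0, "ry": 0, "rz": 0},
    {"dx": 0, "dy": 0, "dz": 0, "rx": 0, "ry": 0, "rz": 0},
    {"dx": 0, "dy": 0, "dz": 0, "rx": 0, "ry": 0, "rz": 0},
    {"dx": 0, "dy": 0, "dz": 0, "rx": 0, "ry": 0, "rz": 0},
    {"dx": 0, "dy": 0, "dz": 0, "rx": 0, "ry": 0, "rz": 0},
    {"dx": 0, "dy": 0, "dz": 0, "rx": 0, "ry": 0, "rz": 0},
    {"dx": 0, "dy": 0, "dz": 0, "rx": 0, "ry": 0, "rz": 0},
    {"dx": 0, "dy": 0, "dz": 0, "rx": 0, "ry": 0, "rz": 0},
    {"dx": 0, "dy": 0, "dz": 0, "rx": 0, "ry": 0, "rz": 0},
  ],
  claw=0,
  newtons=90,
)

```text
t: 28.0
tcp_pos: [0.548, 0.1002, 0.1082]
tool_rot: [0.985, -0.173, 0.0, -0.0]
force: [-1.0, -0.3, 4.4]
finger_gap: 0.272
gripper_force: 88.1
```

Call:
move_arm(
  targets=[
    {"dx": 0, "dy": 0, "dz": -0.018, "rx": 0, "ry": 0, "rz": 0.34},
    {"dx": 0, "dy": 0, "dz": -0.018, "rx": 0, "ry": 0, "rz": 0.34},
    {"dx": 0, "dy": 0, "dz": -0.018, "rx": 0, "ry": 0, "rz": 0.34},
    {"dx": 0, "dy": 0, "dz": -0.018, "rx": 0, "ry": 0, "rz": 0.34},
    {"dx": 0, "dy": 0, "dz": -0.018, "rx": 0, "ry": 0, "rz": 0.34},
    {"dx": 0, "dy": 0, "dz": -0.018, "rx": 0, "ry": 0, "rz": 0.34},
    {"dx": 0, "dy": 0, "dz": -0.018, "rx": 0, "ry": 0, "rz": 0.34},
    {"dx": 0, "dy": 0, "dz": -0.018, "rx": 0, "ry": 0, "rz": 0.34},
    {"dx": 0, "dy": 0, "dz": -0.018, "rx": 0, "ry": 0, "rz": 0.34},
    {"dx": 0, "dy": 0, "dz": -0.018, "rx": 0, "ry": 0, "rz": 0.34},
  ],
)

```text
t: 29.25
tcp_pos: [0.5494, 0.098, 0.1037]
tool_rot: [0.753, 0.658, -0.0, 0.002]
force: [1.1, -5.8, 3.1]
finger_gap: 0.275
gripper_force: 88.0
```

Call:
move_arm(
  targets=[
    {"dx": 0, "dy": 0, "dz": -0.018, "rx": 0, "ry": 0, "rz": 0.34},
    {"dx": 0, "dy": 0, "dz": -0.018, "rx": 0, "ry": 0, "rz": 0.34},
    {"dx": 0, "dy": 0, "dz": -0.018, "rx": 0, "ry": 0, "rz": 0.34},
    {"dx": 0, "dy": 0, "dz": -0.018, "rx": 0, "ry": 0, "rz": 0.34},
    {"dx": 0, "dy": 0, "dz": -0.018, "rx": 0, "ry": 0, "rz": 0.34},
    {"dx": 0, "dy": 0, "dz": -0.018, "rx": 0, "ry": 0, "rz": 0.34},
    {"dx": 0, "dy": 0, "dz": -0.018, "rx": 0, "ry": 0, "rz": 0.34},
    {"dx": 0, "dy": 0, "dz": -0.018, "rx": 0, "ry": 0, "rz": 0.34},
    {"dx": 0, "dy": 0, "dz": -0.018, "rx": 0, "ry": 0, "rz": 0.3},
    {"dx": 0, "dy": 0, "dz": -0.018, "rx": 0, "ry": 0, "rz": 0.2},
  ],
)

```text
t: 30.5
tcp_pos: [0.5515, 0.0996, 0.0994]
tool_rot: [0.011, 1.0, -0.0, 0.004]
force: [3.0, -1.0, 2.4]
finger_gap: 0.28
gripper_force: 88.4
```

```bash
python3 -c "
from station import sensors
s=sensors.sense();print(s['ft_torque'],s['force'],s['q'],s['tau'])"
```

```text
[-0.09202626 -0.51234563 -0.15203667] [ 3.02293022 -1.02905213  2.41498497] [-2.05490176e-02  5.65500195e-01  1.68799476e+00 -3.05271450e-04
  8.81011902e-01 -1.56973858e+00] [ 1.09554637e+00 -3.94712198e+01 -1.01549622e+01  3.50777654e-02
  9.72137377e-01  3.31113031e-01]
```

Call:
move_arm(
  targets=[
    {"dx": 0, "dy": 0, "dz": -0.004, "rx": 0, "ry": 0, "rz": 0.07},
    {"dx": 0, "dy": 0, "dz": -0.004, "rx": 0, "ry": 0, "rz": 0.07},
    {"dx": 0, "dy": 0, "dz": -0.004, "rx": 0, "ry": 0, "rz": 0.07},
    {"dx": 0, "dy": 0, "dz": -0.004, "rx": 0, "ry": 0, "rz": 0.07},
    {"dx": 0, "dy": 0, "dz": 0, "rx": 0, "ry": 0, "rz": 0.07},
    {"dx": 0, "dy": 0, "dz": 0, "rx": 0, "ry": 0, "rz": 0.07},
    {"dx": 0, "dy": 0, "dz": 0, "rx": 0, "ry": 0, "rz": 0.05},
    {"dx": 0, "dy": 0, "dz": 0, "rx": 0, "ry": 0, "rz": 0},
    {"dx": 0, "dy": 0, "dz": 0, "rx": 0, "ry": 0, "rz": 0},
    {"dx": 0, "dy": 0, "dz": 0, "rx": 0, "ry": 0, "rz": 0},
  ],
)

```text
t: 31.75
tcp_pos: [0.5501, 0.0998, 0.0993]
tool_rot: [-0.11, 0.994, -0.0, 0.002]
force: [5.3, -1.5, 5.0]
finger_gap: 0.275
gripper_force: 88.6
```

```bash
python3 -c "
from station import sensors
s=sensors.sense();print(s['ft_torque'],s['force'],s['q'][5],s['tau'][5])"
```

```text
[-0.12990913 -0.35775677 -0.10648445] [ 5.30826616 -1.47060724  5.02659176] -1.8118641269050957 -0.130321579053998
```

Call:
move_arm(
  targets=[
    {"dx": 0, "dy": 0, "dz": 0, "rx": 0, "ry": 0, "rz": 0.07},
    {"dx": 0, "dy": 0, "dz": 0, "rx": 0, "ry": 0, "rz": 0.07},
    {"dx": 0, "dy": 0, "dz": 0, "rx": 0, "ry": 0, "rz": 0.07},
    {"dx": 0, "dy": 0, "dz": 0, "rx": 0, "ry": 0, "rz": 0.07},
    {"dx": 0, "dy": 0, "dz": 0, "rx": 0, "ry": 0, "rz": 0.07},
    {"dx": 0, "dy": 0, "dz": 0, "rx": 0, "ry": 0, "rz": 0.07},
    {"dx": 0, "dy": 0, "dz": 0, "rx": 0, "ry": 0, "rz": 0.07},
    {"dx": 0, "dy": 0, "dz": 0, "rx": 0, "ry": 0, "rz": 0.07},
    {"dx": 0, "dy": 0, "dz": 0, "rx": 0, "ry": 0, "rz": 0.07},
    {"dx": 0, "dy": 0, "dz": 0, "rx": 0, "ry": 0, "rz": 0.07},
  ],
  newtons=120,
)

```text
t: 33.0
tcp_pos: [0.5467, 0.0981, 0.0994]
tool_rot: [-0.289, 0.957, -0.001, -0.002]
force: [-2.3, -9.0, 10.6]
finger_gap: 0.265
gripper_force: 119.1
```

Run:
```python
from station import sensors
s=sensors.sense();print(s['ft_torque'],s['force'],s['q'][5],s['tau'][5])
from h import *
t=cams.snapshot("top")[:,:,::-1];s=cams.snapshot("side")[:,:,::-1]
r=lambda i,x,y,w,h:cv2.resize(i[y:y+h,x:x+w],(400,400),interpolation=2)
cv2.imwrite("pics/g6.png",np.hstack([r(t,210,160,120,120),r(s,210,180,100,100)]))
```

```text
[-1.19538067  0.30465677 -1.24922439] [-2.32419393 -9.02676006 10.605692  ] -2.176471011241092 -0.8873599581420422
```

View pics/g6.png

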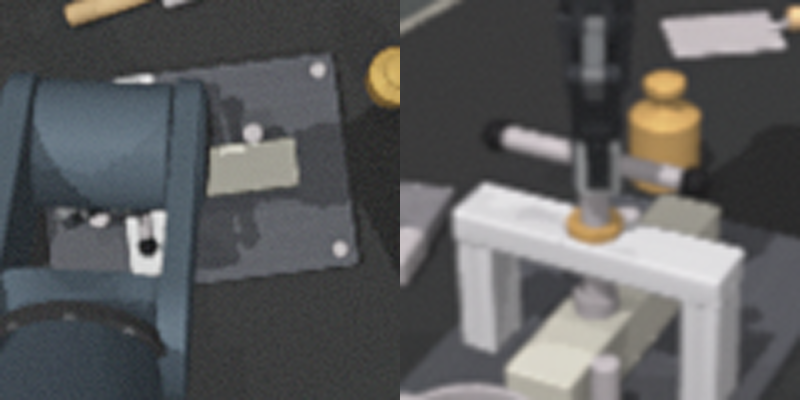

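Wrist torque is up to 1.25 N·m, the bar is back at its starting angle (ball b at top pixel (254,234)) and the foot is on the prism, so the screw is tight. Next I'll open and lift clear.

Call:
move_arm(
  targets=[
    {"dx": 0, "dy": 0, "dz": 0, "rx": 0, "ry": 0, "rz": 0},
    {"dx": 0, "dy": 0, "dz": 0, "rx": 0, "ry": 0, "rz": 0},
    {"dx": 0, "dy": 0, "dz": 0, "rx": 0, "ry": 0, "rz": 0},
    {"dx": 0, "dy": 0, "dz": 0, "rx": 0, "ry": 0, "rz": 0},
    {"dx": 0, "dy": 0, "dz": 0, "rx": 0, "ry": 0, "rz": 0},
    {"dx": 0, "dy": 0, "dz": 0, "rx": 0, "ry": 0, "rz": 0},
    {"dx": 0, "dy": 0, "dz": 0.7, "rx": 0, "ry": 0, "rz": 0},
    {"dx": 0, "dy": 0, "dz": 0.7, "rx": 0, "ry": 0, "rz": 0},
    {"dx": 0, "dy": 0, "dz": 0.9, "rx": 0, "ry": 0, "rz": 0},
    {"dx": 0, "dy": 0, "dz": 1, "rx": 0, "ry": 0, "rz": 0},
  ],
  claw=100,
)

```text
t: 34.35
tcp_pos: [0.5476, 0.1002, 0.1815]
tool_rot: [-0.29, 0.957, 0.0, -0.0]
force: [0.7, -0.7, 1.1]
finger_gap: 0.998
gripper_force: 0.0
```

Call:
move_arm(
  targets=[
    {"dx": -0.3, "dy": -1, "dz": 0, "rx": 0, "ry": 0, "rz": 0},
    {"dx": -0.3, "dy": -1, "dz": 0, "rx": 0, "ry": 0, "rz": 0},
    {"dx": -0.3, "dy": -1, "dz": 0, "rx": 0, "ry": 0, "rz": 0},
    {"dx": -0.3, "dy": -1, "dz": 0, "rx": 0, "ry": 0, "rz": 0},
    {"dx": -0.3, "dy": -1, "dz": 0, "rx": 0, "ry": 0, "rz": 0},
    {"dx": -0.3, "dy": -1, "dz": 0, "rx": 0, "ry": 0, "rz": 0},
    {"dx": -0.3, "dy": -1, "dz": 0, "rx": 0, "ry": 0, "rz": 0},
    {"dx": -0.3, "dy": -1, "dz": 0, "rx": 0, "ry": 0, "rz": 0},
    {"dx": -0.3, "dy": -1, "dz": 0, "rx": 0, "ry": 0, "rz": 0},
    {"dx": -0.3, "dy": -1, "dz": 0, "rx": 0, "ry": 0, "rz": 0},
  ],
)

```text
t: 35.6
tcp_pos: [0.4726, -0.1506, 0.1811]
tool_rot: [-0.29, 0.957, -0.0, 0.0]
force: [0.1, -0.2, -0.2]
finger_gap: 1.0
gripper_force: 0.0
```

Run:
```python
from h import *
t=cams.snapshot("top")[:,:,::-1]
cv2.imwrite("pics/g7.png",cv2.resize(t[165:265,210:330],None,fx=5,fy=5,interpolation=2))
```

```text
(no output)
```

View pics/g7.png

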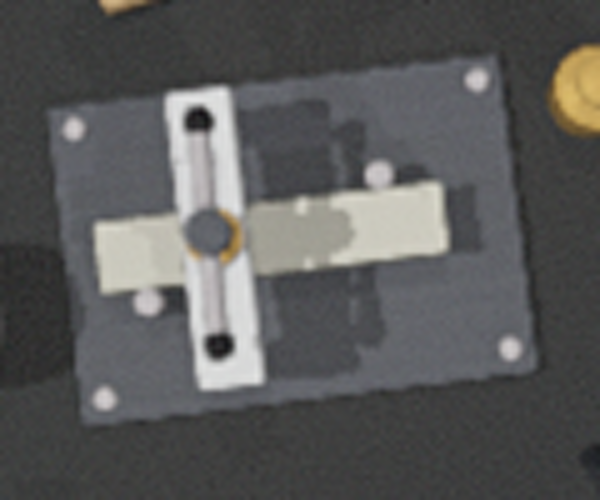

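The prism lies in line and touches both posts (its ends are at (97,258) and (446,217)). The bar balls at (198,120) and (219,346) put the bar along jig y, so the screw is at its stop.

```bash
python3 -c "
from station import order
print(order.sign_off())"
```

```text
the job is handed in; nothing more can be done
None
```

The job is handed in: I loosened the clamp about 200°, swung the prism against both posts and retightened the screw to its stop (about 1.25 N·m at the wrist), at about 36 s of the 61 s allowed and without touching the other items; sign-off returned no verdict.

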